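# Close the leaf-mould press with fingertip strokes

## Task

Push the wooden leaf mould by the end of its handle, along the press's channel, until it sits fully home against the back stop. Then wind the press's loose thumbscrew clockwise (seen from above) by stroking its wings round with a fingertip, again and again, until the foot bears on the mould and the screw will turn no further. Use gentle touches only: never pinch or grip the screw or the mould, never lift or tip the mould, leave everything else on the table where it is, and finish with the hand clear.

Things in the scene. Friction and masses are not known exactly. Their poses are not given: they have to be found in the camera images.
- press: small bench press bolted to the table. Origin: underside of its base, below the screw axis; z up, +x points in along the channel; the mouth opens to -x (towards the robot, yaw up to 0.45 rad off). Its frame, mm: grey base plate x -110 to 50, y -65 to 65, top at z 8. Two aluminium guide rails, x -105 to 40, inner faces at y -30 and +30, outer faces at 38, tops at z 26.
- back_stop (a point): upper edge, at mid-width, of the back stop's face: a fixed block between the rails at the channel's inner end, face at x = +30 mm in the press's frame, z 8 to 26 mm
- bridge_top (a point): centre of the top of the grey bridge that spans the channel, on the screw axis, 74 mm above the table. Bridge in the press's frame, mm: x -15 to 15, y -58 to 58, z 60 to 74, on 10 mm posts at y -44 and +44.
- tall_post (a point): centre of the top of the post that alone goes on above the bridge, at x 0, y +44 mm in the press's frame; 10 mm thick, up to 126 mm above the table. It stands 3 mm outside the circle of the wing tips, in the way of a finger that circles the screw: a stroke has to end before this post, and the next begin beyond it.
- foot: steel pressing foot, 50 x 50 x 8 mm, under the bridge; comes down 1.3 mm per rad of the screw. Origin: on the screw axis, 40.6 mm below the foot's underside (at table height when fully raised, below it after). The underside is 40.6 mm over the table fully raised, 32 mm fully home, where it bears on the top of the mould.
- thumbscrew (a joint): turn of the thumbscrew, rad: 0 fully raised, grows clockwise seen from above; starts 0.3 to 2.6. 0.03 N m turns it (1 to 2 N on a wing) and it stays where left, until at 6.62 the foot meets the mould: it stiffens fast and is home, and springs back to 6.67 if forced farther (hard stop 7.0). At value v the wings lie along the press's x axis turned by v clockwise from above.
- wings: head of the thumbscrew; origin in its middle, on its vertical axis; its x axis runs along the wings. Aluminium head: hub 18 mm diameter, two flat upright wings in one line, each 6 to 7 mm thick, reaching to 36 mm from the axis. Wings extend 10 mm below and 14 mm above the origin, which is 109 mm above the table fully raised, 100.4 mm home. Between wings and bridge there is only the 10 mm spindle.
- mould: loose wooden paddle mould, about 0.13 kg, lying in the channel on the base plate, carved side up. Body 60 (x) x 56 (y) x 24 mm; origin at this body's underside centre. Its handle points along the mould's -x, out of the channel's mouth: 24 mm wide, z 4 to 20 mm, end at x = -80 mm. Fully home, its origin has the press's x and y, 8 mm above the table; it starts 40 to 75 mm short of that.
- handle_end (a point): centre of the end face of the mould's handle, the place to push; 12 mm above the mould's underside, 20 mm above the table.
- cutter: round steel cutter, loose bystander; leave it alone. Origin at its underside
- powerbank: power bank, loose bystander; leave it alone. Origin at its underside
- modelling_brush: brush, loose bystander; leave it alone. Origin at its underside
- phone: phone, loose bystander; leave it alone. Origin at its underside
- jar: green jar, loose bystander; leave it alone. Origin at its underside
- cup: white cup, loose bystander; leave it alone. Origin at its underside
- tub_lid: round tub lid, loose bystander; leave it alone. Origin at its underside
There are look-alikes about, which are no part of the job. Leave any yellow look-alike of the press alone.

How it is judged:
By the outcome, as a careful person would: the job done as asked, in the order asked, and still so for the second after the job is handed in, with the robot touching nothing.
It also fails if it takes over 58 s, if anything falls off the work surface, if the arm or the gripper's body presses on something with over 40 N, if the wrist force passes 120 N, or if a joint passes its speed limit or range.

## Robot

A 6-joint arm with a two-finger parallel gripper is mounted at the origin on the work surface. World frame = base frame: x ahead of the robot, y to its left, z up, the work surface at z = 0. Lengths are in m, angles in rad, forces in N, time in s.
With the tool pointing down it reaches from about 0.375 to 0.9 m from the base axis. Payload 3.1 kg.
Tool frame: the origin (TCP) lies on the front face of the gripper's body, between the roots of the fingers; the fingertips stand 70 mm ahead of it and the grasp point (between the pads) lies 51 mm ahead of it; z points along the fingers, y is the line along which they close (so a half turn about z gives the same grasp; the last joint's range is limited). The gripper opens to 87 mm and grips with 3 to 60 N. Pads are 19 mm wide; open, the fingers measure 117 mm over their backs; the gripper's body (75 mm by 190 mm) begins 51 mm behind the grasp point.
Start: joints at [-1.482, 0.527, 1.433, -0, 1.181, -0.178], TCP at [0.165, -0.603, 0.292] pointing down, gripper open.
Joint ranges: [-3.08, 3.08], [-0.75, 2.2], [0.22, 2.44], [-1.43, 4.57], [0, 2.65], [-2.85, 2.85]. Speed limits (rad/s): [2.79, 2.79, 3.14, 3.14, 3.14, 3.14].

## Interface

Orientations are given as a unit quaternion [x, y, z, w].
In Python, from rig import robot, cams, ticket gives the robot as it stands. The module is installed in compiled form; this text tells all that it offers.
- The arm moves only by the shell command python3 -m crank 'ROWS' [FORCE]. ROWS is JSON, a list of rows, each a list of 7 numbers: the shift along the tool's x, y, z in cm, then the turn, a rotation vector about the tool's x, y, z in rad, then the closure, from 0 (fully open) to 1 (shut). A call has 1 to 5 rows; each row shifts and turns the commanded pose from where the row before left it, along the tool's axes as they then stand; what a row does not reach is not made up. A row lasts 1/8 s, in which the tool goes at most 62.5 mm and 10.7 degrees, less where a joint would pass 70% of its speed; a pose out of reach is approached as far as the arm can. A call is refused whole if a number of a shift passes 6.25 or a number of a turn 0.188, either way. A call with a gripper value outside its range is refused whole. The fingers move at their own pace and stop on an object; FORCE is the grip in N (left out, the last holds). Time passes only in rows, so rows that do not move let the fingers close. It gives the time, the measured TCP pose, the force, the opening and the grip force at its end, in the units of the state.
- robot.get_obs(): the state, without advancing time (a new reading comes with each control period).
- cams.camera(name): name is "side" or "top" or "wrist"; returns the picture (420x560x3 uint8, red, green, blue); there is no depth.
- cams.camera_info(name): a dict with "intrinsics" (3x3 intrinsics, pixels), "dist" ([k1, k2, p1, p2, k3] as OpenCV has them; the pictures are not rectified), "pose" (4x4, takes a point from camera to world coordinates). Camera axes: x right, y down, z forward; pixel columns grow to the right and rows downward; lengths in m; the calibration is good to about 2 mm. A picture is of the moment at which its call begins: read the wrist's pose just before it. camera_info takes no time and is no camera call; for the wrist camera it gives the pose at the moment of the call.
- ticket.hand_in(): hands the job in; it is judged then, once.
The state is a dict: "time": time; "q": joint angles; "joint_velocities": joint speeds; "joint_torque": joint torques, N m; "position": TCP position; "tool_rot": TCP orientation; "ft_force": force on the tool from outside, world axes, zero at the start; "moment": the same for the moment, N m; "grip_width": finger opening in m; "grip_force": force on a finger pad.
Only numpy, scipy, OpenCV 4.12 (cv2) and the standard library are available. Lean on these libraries where they do the work, as an engineer would, in place of code of your own. Each camera call takes 0.05 s, during which the arm holds its last target. There are 200 camera calls.

## Working session

There is one attempt and no reset: what is moved stays moved. The work goes in short steps, Python scripts to look and compute and a shell command to move; the robot and the scene stay as the last step left them, time stands still between calls to the robot, and variables do not carry over. Pictures are saved under pics/ and viewed, at most 10 in all, crops included, and the job is handed in when it is done.

```bash
mkdir -p pics; python3 - <<'E'
from rig import robot,cams
import cv2,numpy as np
for n in ["side","top"]:
    im=cams.camera(n);cv2.imwrite(f"pics/{n}0.png",im[:,:,::-1])
    i=cams.camera_info(n);print(n,np.round(i["pose"],3).tolist(),np.round(i["intrinsics"],1).tolist(),i["dist"])
print(robot.get_obs())
E
```

```text
side [[-0.889, -0.283, 0.361, 0.117], [-0.458, 0.522, -0.72, 0.872], [0.015, -0.805, -0.593, 0.832], [0.0, 0.0, 0.0, 1.0]] [[408.4, 0.0, 279.8], [0.0, 408.4, 210.8], [0.0, 0.0, 1.0]] [-0.11093969  0.          0.          0.          0.        ]
top [[0.088, -0.975, 0.206, 0.295], [-0.996, -0.087, 0.015, -0.027], [0.004, -0.206, -0.978, 1.344], [0.0, 0.0, 0.0, 1.0]] [[440.2, 0.0, 279.0], [0.0, 440.2, 207.0], [0.0, 0.0, 1.0]] [-0.07930123  0.          0.          0.          0.        ]
{'time': 0.1, 'q': array([-1.48249109e+00,  5.28363625e-01,  1.43375611e+00,  5.07060250e-05,
        1.18140636e+00, -1.78475964e-01]), 'joint_velocities': array([-6.48629244e-05, -2.23035623e-03, -3.11088428e-03,  7.35340645e-04,
       -4.66226834e-04,  6.36459572e-04]), 'joint_torque': array([-6.75341835e-04, -4.40986884e+01, -1.77149999e+01,  6.35334151e-02,
        5.33557415e-02, -3.37949052e-05]), 'position': array([ 0.1647749 , -0.60235296,  0.29138099]), 'tool_rot': array([ 9.91117477e-01,  1.32985759e-01,  6.69920025e-05, -9.64678254e-04]), 'ft_force': array([ 0.36065247, -0.04677347,  0.89990372]), 'moment': array([ 0.00169836, -0.00829195,  0.03957453]), 'grip_force': 0.0, 'grip_width': 0.08714454589704583}
```

View pics/top0.png

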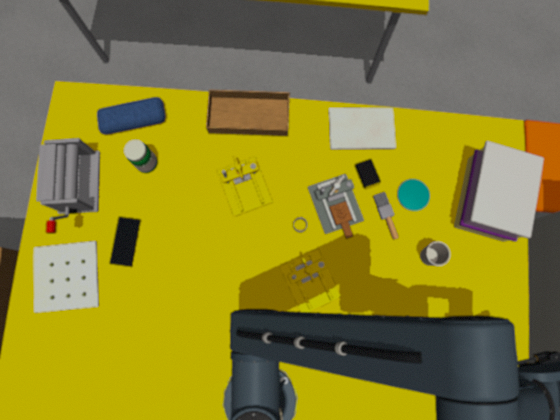

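View pics/side0.png

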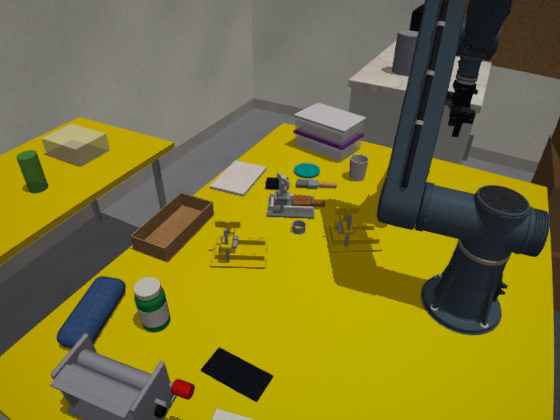

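The top view shows the grey press with the brown mould at about (336,205), with its mouth towards the robot. The yellow look-alikes are at (243,185) and (307,280). In the side view the press is at (290,200). I'll enlarge both.

```bash
cat > h.py <<'E'
import numpy as np,cv2
from rig import robot,cams
from scipy.spatial.transform import Rotation as R
def ray(info,px,z):
    K=np.array(info["intrinsics"]);P=np.array(info["pose"])
    u=cv2.undistortPoints(np.array([[px]],float),K,np.array(info["dist"]))[0,0]
    d=P[:3,:3]@[u[0],u[1],1];o=P[:3,3];return o+d*(z-o[2])/d[2]
def proj(info,p):
    P=np.linalg.inv(np.array(info["pose"]));rv=cv2.Rodrigues(P[:3,:3])[0]
    return cv2.projectPoints(np.array(p,float).reshape(-1,3),rv,P[:3,3],np.array(info["intrinsics"]),np.array(info["dist"]))[0][:,0]
E
python3 - <<'E'
import cv2,numpy as np
t=cv2.imread("pics/top0.png")[165:245,285:405];s=cv2.imread("pics/side0.png")[165:225,255:335]
a=cv2.resize(t,None,fx=6,fy=6,interpolation=cv2.INTER_CUBIC);cv2.imwrite("pics/tc.png",a)
E
```

```text
(no output)
```

View pics/tc.png

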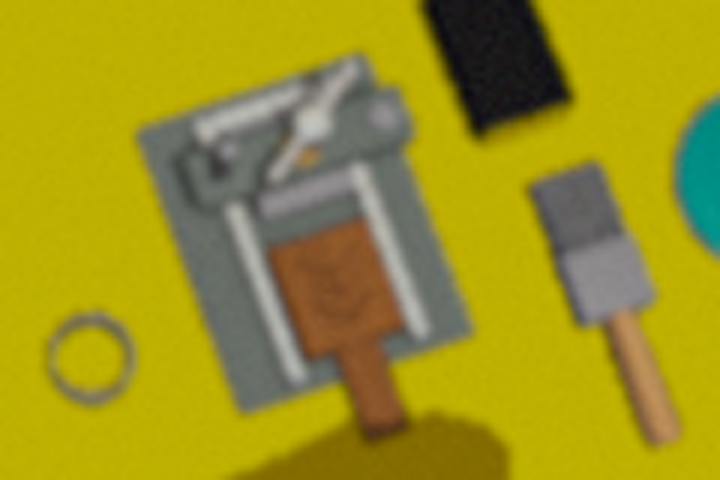

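The crop shows base-plate corners at (140,130), (362,55), (470,335) and (242,410). The handle's end is at (386,432), and the wing tips are at (358,65) and (275,178). The tall post is on the left, near (222,155).

```bash
python3 - <<'E'
from h import *
from scipy.optimize import least_squares
i=cams.camera_info("top")
f=lambda x,y:(285+(x+.5)/6-.5,165+(y+.5)/6-.5)
C=[(140,130),(362,55),(470,335),(242,410)]
L=np.array([[50,65],[50,-65],[-110,-65],[-110,65]])/1e3
W=np.array([ray(i,f(*c),.008)[:2] for c in C])
def T(p,l):c,s=np.cos(p[2]),np.sin(p[2]);return l@np.array([[c,s],[-s,c]])+p[:2]
r=least_squares(lambda p:(T(p,L)-W).ravel(),[.6,-.2,0]);print("press",r.x,"res mm",r.fun*1e3)
h=ray(i,f(386,436),.027);print("handle",h, (np.array([[np.cos(r.x[2]),np.sin(r.x[2])],[-np.sin(r.x[2]),np.cos(r.x[2])]])@(h[:2]-r.x[:2])))
a=ray(i,f(358,65),.119)[:2];b=ray(i,f(275,178),.119)[:2];print("wing",a,b,np.linalg.norm(a-b),(a+b)/2)
d=a-b;print("v",(r.x[2]-np.arctan2(d[1],d[0]))%np.pi)
for n,c,z in[("brush",(650,440),.01),("phone-ish",(480,135),.01),("ring",(132,355),.01)]:print(n,ray(i,f(*c),z))
E
```

```text
press [ 0.63140178 -0.16732039  0.41624119] res mm [ 0.67583569  3.14741017  1.97500992 -2.14182521  0.3091628  -2.56222168
 -2.9600084   1.55663672]
handle [ 0.49763009 -0.22544964  0.027     ] [-0.14585275  0.0009214 ]
wing [ 0.66248185 -0.18799471] [ 0.60287013 -0.15154419] 0.06987271872898608 [ 0.63267599 -0.16976945]
v 0.9650487379793768
brush [ 0.50996449 -0.36360067  0.01      ]
phone-ish [ 0.66305536 -0.26836809  0.01      ]
ring [ 0.5305779  -0.09553562  0.01      ]
```

```bash
python3 -m crank '[[4.9,-3.35,0,0,0,0,1],[4.9,-3.35,0,0,0,0,1],[4.9,-3.35,0,0,0,0,1],[4.9,-3.35,0,0,0,0,1]]' 10; python3 -m crank '[[4.9,-3.35,0,0,0,0,1],[4.9,-3.35,0,0,0,0,1],[4.9,-3.35,0,0,0,0,1],[4.9,-3.35,0,0,0,0,1],[0,0,0,0,0,-0.149,1]]'; python3 -m crank '[[0,0,0,0,0,0,1],[0,0,0,0,0,0,1]]'
python3 - <<'E'
from h import *
o=robot.get_obs();i=cams.camera_info("wrist");im=cams.camera("wrist");cv2.imwrite("pics/w1.png",im[:,:,::-1])
print(o["position"],R.from_quat(o["tool_rot"]).as_matrix().round(3).tolist());print(np.round(i["pose"],4).tolist(),i["intrinsics"])
np.savez("w1.npz",pose=i["pose"],intrinsics=i["intrinsics"],dist=i["dist"])
E
```

```text
time: 0.6
position: [0.3194, -0.4203, 0.2919]
tool_rot: [0.991, 0.133, 0.0, -0.0]
ft_force: [0.1, 0.0, 0.3]
grip_width: 0.0546
grip_force: 0.0
time: 1.23
position: [0.4742, -0.2372, 0.2919]
tool_rot: [0.977, 0.211, 0.0, -0.001]
ft_force: [-0.4, 0.2, 0.6]
grip_width: 0.0056
grip_force: 0.0
time: 1.48
position: [0.4719, -0.2414, 0.292]
tool_rot: [0.979, 0.205, -0.0, -0.0]
ft_force: [-1.0, -0.2, 0.5]
grip_width: 0.0004
grip_force: 0.0
[ 0.47191933 -0.2413725   0.29204106] [[0.916, 0.401, -0.0], [0.401, -0.916, 0.0], [-0.0, -0.0, -1.0]]
[[0.4009, -0.8727, -0.2788, 0.5485], [-0.9161, -0.3814, -0.1234, -0.208], [0.0013, 0.3049, -0.9524, 0.3853], [0.0, 0.0, 0.0, 1.0]] [[297.70568412   0.         285.08095807]
 [  0.         297.70568412 215.14453085]
 [  0.           0.           1.        ]]
```

View pics/w1.png

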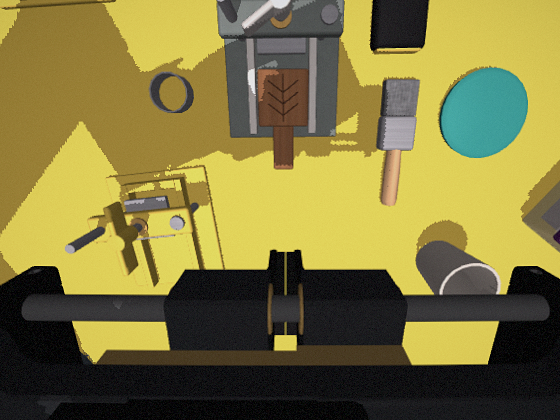

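The wrist view shows the handle's end at (284,167) and the base's front corners at (229,136) and (338,137). The yellow look-alike is at left, with bridge end (205,170)–(198,207), and the cup is at right, with rim centre (468,282). I'll measure both, since the gripper body is ±95 mm wide.

```bash
python3 - <<'E'
from h import *
i=np.load("w1.npz");t=cams.camera_info("top")
c=np.array([.6314,-.1673]);y=.416;M=np.array([[np.cos(y),np.sin(y)],[-np.sin(y),np.cos(y)]])
pf=lambda w:np.round((M@(w[:2]-c))*1e3,1)
for n,p,z in[("hend top",(284,167),.028),("hend bot",(284,170),.012),("baseL",(229,136),.008),("baseR",(338,137),.008),("railL",(250,132),.026),("railR",(312,131),.026),("stopedge L",(259,52),.026),("stop R",(306,52),.026),("bridge R front",(342,30),.074),("bridge L front",(220,35),.074),
("yel base corner",(205,167),.008),("yel basefar",(223,270),.008),("yel bridge R",(198,207),.074),("yel stub@109",(198,207),.109),("cup rim L",(441,282),.09),("cup rim back",(468,262),.09)]:
    w=ray(i,p,z);print(n,w[:2].round(4),pf(w))
for n,p,z in[("topcam yel base far right",(325,255),.008),("yel base near right",(331,300),.008),("yel near left",(299,311),.008),("yel left",(283,265),.008),("cup rim",(431,262),.09),("cup top",(447,248),.09)]:
    w=ray(t,p,z);print(n,w[:2].round(4),pf(w))
E
python3 -c "
import cv2
a=cv2.imread('pics/top0.png')[235:325,265:355];b=cv2.imread('pics/w1.png')[150:290,50:230]
import numpy as np
a=cv2.resize(a,(400,400),interpolation=2);b=cv2.resize(b,(400,311),interpolation=2);b=cv2.copyMakeBorder(b,0,89,0,0,0)
cv2.imwrite('pics/y.png',np.hstack([a,b]))"
```

```text
hend top [ 0.4989 -0.2288] [-146.1   -2.7]
hend bot [ 0.4932 -0.2312] [-152.3   -2.6]
baseL [ 0.5039 -0.1528] [-110.8   64.8]
baseR [ 0.5565 -0.276 ] [-112.4  -69.2]
railL [ 0.5201 -0.1763] [-105.5   36.8]
railR [ 0.55  -0.242] [-104.6  -35.4]
stopedge L [ 0.6019 -0.1542] [-21.7  23.9]
stop R [ 0.6223 -0.2009] [-21.9 -27.1]
bridge R front [ 0.6425 -0.2245] [-13.  -56.8]
bridge L front [ 0.5935 -0.123 ] [-16.7  55.9]
yel base corner [ 0.456  -0.1382] [-148.6   97.5]
yel basefar [ 0.3281 -0.209 ] [-294.3   84.4]
yel bridge R [ 0.4279 -0.1576] [-182.3   91.1]
yel stub@109 [ 0.4414 -0.1633] [-172.2   80.5]
cup rim L [ 0.4599 -0.4395] [-266.9 -179.7]
cup rim back [ 0.4932 -0.4534] [-242.  -205.9]
topcam yel base far right [ 0.4398 -0.1588] [-171.8   85.2]
yel base near right [ 0.3072 -0.186 ] [-304.1  113.9]
yel near left [ 0.2669 -0.0934] [-303.6  214.9]
yel left [ 0.3985 -0.0343] [-159.3  215.8]
cup rim [ 0.4368 -0.4565] [-294.9 -185.9]
cup top [ 0.4812 -0.5028] [-273.  -246.2]
```

View pics/y.png

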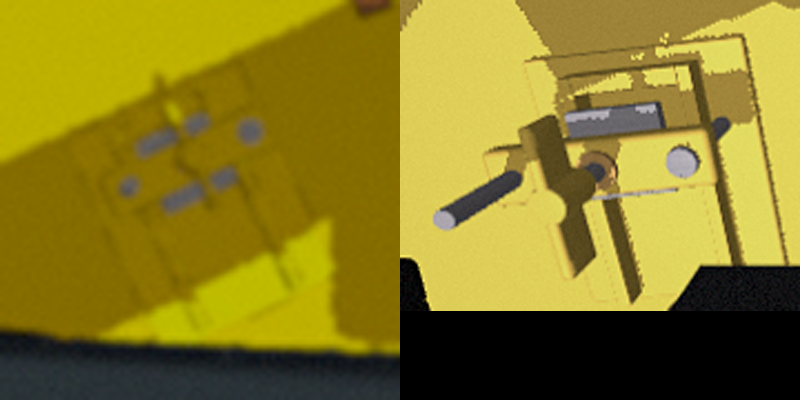

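The yellow press's bridge (74 mm) passes under the gripper body at 88 mm, and its wings stay about 15 mm outside it. I'm going down behind the handle.

```bash
python3 -m crank '[[1.05,-0.15,3,0,0,0,1],[0,0,5.5,0,0,0,1],[0,0,5.5,0,0,0,1],[0,0,4.4,0,0,0,1],[0,0,2.0,0,0,0,1]]'; python3 -m crank '[[0,0,0,0,0,0,1],[0,0,0,0,0,0,1],[1,0,0,0,0,0,1]]'; python3 -m crank '[[0.8,0,0,0,0,0,1],[0.8,0,0,0,0,0,1],[0.8,0,0,0,0,0,1],[0,0,0,0,0,0,1]]'
```

```text
time: 2.15
position: [0.4797, -0.2357, 0.0856]
tool_rot: [0.979, 0.205, -0.001, -0.002]
ft_force: [-0.0, 0.8, 0.8]
grip_width: 0.0007
grip_force: 0.0
time: 2.52
position: [0.4907, -0.232, 0.0895]
tool_rot: [0.979, 0.206, 0.0, 0.001]
ft_force: [-1.0, 0.1, 0.0]
grip_width: 0.0006
grip_force: 0.3
time: 3.02
position: [0.5134, -0.2213, 0.0884]
tool_rot: [0.978, 0.207, 0.001, 0.0]
ft_force: [0.8, -0.2, -0.2]
grip_width: 0.0006
grip_force: 0.0
```

```bash
python3 -m crank '[[0.7,0,0,0,0,0,1],[0.7,0,0,0,0,0,1],[0.7,0,0,0,0,0,1],[0.7,0,0,0,0,0,1],[0.4,0,0,0,0,0,1]]'; python3 -m crank '[[0.2,0,0,0,0,0,1],[0.2,0,0,0,0,0,1],[0.1,0,0,0,0,0,1],[0,0,0,0,0,0,1]]'; python3 - <<'E'
from h import *
o=robot.get_obs();d=o["position"][:2]-[.632,-.169];print(o["ft_force"],d@[.9147,.4043],d@[-.4043,.9147])
t=cams.camera("top")[165:245,285:385];s=cams.camera("side")[165:225,255:330]
cv2.imwrite("pics/p2.png",np.hstack([cv2.resize(t[:,:,::-1],(400,320),interpolation=2),cv2.resize(s[:,:,::-1],(400,320),interpolation=2)]))
E
```

```text
time: 3.65
position: [0.5422, -0.2085, 0.0882]
tool_rot: [0.978, 0.207, 0.0, 0.0]
ft_force: [-1.4, 0.1, 0.2]
grip_width: 0.0007
grip_force: 0.5
time: 4.15
position: [0.5463, -0.2067, 0.0883]
tool_rot: [0.978, 0.206, 0.0, 0.0]
ft_force: [-0.7, -0.1, 0.2]
grip_width: 0.0009
grip_force: 0.1
[-0.702646   -0.05339446  0.22716463] -0.09359513242031997 0.00015876883152433801
```

View pics/p2.png

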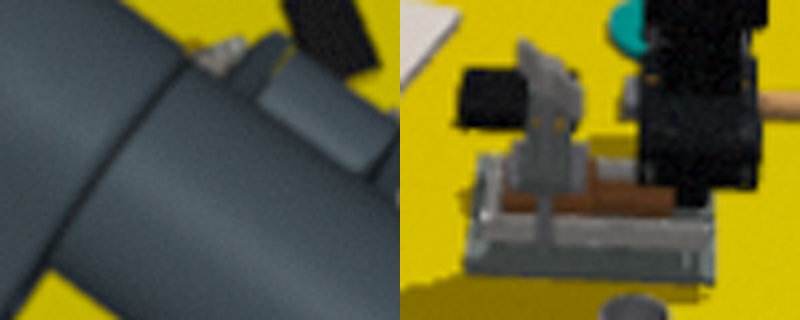

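The side view shows the fingertip behind the handle at about (680,195) and the mould nearly at the stop. I'll creep on until the force rises.

```bash
for k in 1; do python3 -m crank '[[0.1,0,0,0,0,0,1],[0.1,0,0,0,0,0,1],[0,0,0,0,0,0,1]]'; python3 -m crank '[[0.1,0,0,0,0,0,1],[0.1,0,0,0,0,0,1],[0,0,0,0,0,0,1]]';  done
```

```text
time: 4.62
position: [0.5477, -0.206, 0.0883]
tool_rot: [0.978, 0.207, -0.0, -0.0]
ft_force: [-2.9, -1.0, 1.1]
grip_width: 0.0004
grip_force: 1.4
time: 5.0
position: [0.5481, -0.2059, 0.0883]
tool_rot: [0.978, 0.207, -0.002, -0.0]
ft_force: [-8.4, -5.2, 3.2]
grip_width: 0.0003
grip_force: 4.4
```

```bash
python3 -m crank '[[-1.0,0,0,0,0,0,1],[-2.0,0,0,0,0,0,1],[0,0,-4,0,0,0,1],[0,0,-6,0,0,0,1],[0,0,-6,0,0,0,1]]'; python3 -m crank '[[0,0,-5,0,0,0,1],[0,0,0,0,0,0,1],[0,0,0,0,0,0,1]]'; python3 - <<'E'
from h import *
i=cams.camera_info("wrist");im=cams.camera("wrist");np.savez("w2.npz",pose=i["pose"],intrinsics=i["intrinsics"],dist=i["dist"])
cv2.imwrite("pics/w2f.png",im[:,:,::-1]);cv2.imwrite("pics/w2.png",cv2.resize(im[0:200,180:420,::-1],(720,600),interpolation=2))
E
```

```text
time: 5.62
position: [0.5213, -0.2173, 0.2493]
tool_rot: [0.979, 0.206, -0.0, -0.001]
ft_force: [1.0, -1.1, 0.0]
grip_width: 0.0007
grip_force: 0.0
time: 6.0
position: [0.5214, -0.2169, 0.2976]
tool_rot: [0.979, 0.206, -0.0, -0.001]
ft_force: [0.2, 0.8, 0.0]
grip_width: 0.0005
grip_force: 0.0
```

View pics/w2.png

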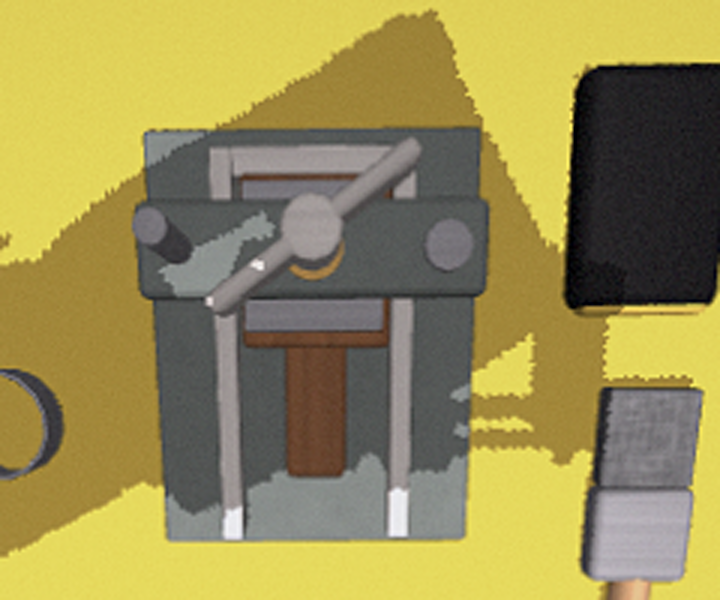

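The enlarged wrist view shows the mould seated at the stop (brown edge at y≈177, handle end at (316,475)). The wing tips are at (412,148) and (215,303), the hub at (312,226), and the base corners at (145,130), (480,128), (465,540) and (168,540). I'll refine the axis and plan the strokes.

```bash
cat > plan.py <<'E'
from h import *
from scipy.optimize import least_squares,brentq
i=np.load("w2.npz");f=lambda x,y:(180+(x+.5)/3-.5,(y+.5)/3-.5)
pts=[(145,130,50,65,8),(480,128,50,-65,8),(465,540,-110,-65,8),(168,540,-110,65,8),(135,203,15,58,74),(488,203,15,-58,74),(484,294,-15,-58,74),(142,296,-15,58,74),(452,244,0,-44,74),(150,225,0,44,126)]
W=np.array([ray(i,f(a,b),z/1e3)[:2] for a,b,_,_,z in pts]);L=np.array([[c,d] for _,_,c,d,_ in pts])/1e3
T=lambda p:L@np.array([[np.cos(p[2]),np.sin(p[2])],[-np.sin(p[2]),np.cos(p[2])]])+p[:2]
r=least_squares(lambda p:(T(p)-W).ravel(),[.63,-.17,.41],loss='soft_l1',f_scale=.002);print("press",r.x.round(4),((T(r.x)-W)*1e3).round(1).tolist())
p=r.x;M=np.array([[np.cos(p[2]),np.sin(p[2])],[-np.sin(p[2]),np.cos(p[2])]])
for n,q,z in[("tipA",(412,148),.121),("tipB",(215,303),.121),("hub",(312,226),.123),("hend",(316,476),.026)]:print(n,(M@(ray(i,f(*q),z)[:2]-p[:2])*1e3).round(1))
# finger rectangle 19x30 aligned to the press: wing angle (deg) pushed clockwise by finger at (rho,theta)
def wing(rho,th,hw=3.3):
    c=rho*np.array([np.cos(th),np.sin(th)]);K=[c+np.array([a*9.5,b*15]) for a in(-1,1) for b in(-1,1)]
    g=lambda ph:min(np.dot(k,[-np.sin(ph),np.cos(ph)]) for k in K)-hw
    return brentq(g,th-1.6,th-.05)
for d in range(30,-240,-15):print(d,round(np.degrees(wing(28,np.radians(d)))),end="; ")
o=robot.get_obs();print("\ntcp press",(M@(o["position"][:2]-p[:2])*1e3).round(1),o["position"][2],2*np.arctan2(o["tool_rot"][1],o["tool_rot"][0]))
E
python3 plan.py
```

```text
press [ 0.6298 -0.1685  0.4222] [[-0.0, 1.0], [1.1, -0.8], [0.1, -0.3], [-1.3, 0.3], [0.8, 0.9], [2.4, -0.6], [0.1, -1.6], [-1.1, 0.6], [-1.4, 0.8], [-0.2, -0.4]]
tipA [ 19.6 -26.9]
tipB [-19.4  27.9]
hub [0.1 0.3]
hend [-79.8  -0.3]
30 -17; 15 -34; 0 -47; -15 -58; -30 -69; -45 -79; -60 -88; -75 -116; -90 -138; -105 -153; -120 -166; -135 -177; -150 -197; -165 -214; -180 -227; -195 -238; -210 -249; -225 -259; 
tcp press [-118.9    0.5] 0.2967172925297544 0.41540783876556886
```

Residuals are about 1 mm and the screw stands at v≈0.96. Next I go above the stroke's start, beyond the post at +15°, descend and stroke.

```bash
python3 -m crank '[[0,0,0,0,0,-0.007,1],[4.87,-0.22,0,0,0,0,1],[4.87,-0.22,0,0,0,0,1],[4.87,-0.22,0,0,0,0,1],[0,0,0,0,0,0,1]]'; python3 -m crank '[[0,0,5,0,0,0,1],[0,0,4.9,0,0,0,1],[0,0,3,0,0,0,1],[0,0,0,0,0,0,1],[0,0,0,0,0,0,1]]'
python3 plan.py | tail -1
```

```text
time: 6.68
position: [0.655, -0.1493, 0.296]
tool_rot: [0.977, 0.212, -0.0, -0.001]
ft_force: [-0.6, 0.8, -0.0]
grip_width: 0.0005
grip_force: 0.0
time: 7.3
position: [0.6531, -0.1519, 0.17]
tool_rot: [0.978, 0.21, 0.0, 0.0]
ft_force: [0.3, 0.1, 0.3]
grip_width: 0.0003
grip_force: 0.0
tcp press [28.   5.6] 0.16999270763387767 0.4223926687752289
```

```bash
python3 -m crank '[[0,0.56,0,0,0,0,1],[-0.1,0.72,0,0,0,0,1],[-0.28,0.68,0,0,0,0,1],[-0.44,0.58,0,0,0,0,1],[-0.58,0.44,0,0,0,0,1]]'; python3 -m crank '[[-0.68,0.28,0,0,0,0,1],[-0.72,0.1,0,0,0,0,1],[-0.72,-0.1,0,0,0,0,1],[0,0,0,0,0,0,1]]'
python3 plan.py | tail -1; python3 - <<'E'
from h import *
cv2.imwrite("pics/w3.png",cams.camera("wrist")[:,:,::-1])
E
```

```text
time: 7.92
position: [0.6524, -0.1847, 0.1693]
tool_rot: [0.978, 0.21, 0.0, 0.0]
ft_force: [1.3, 2.2, -0.0]
grip_width: 0.0004
grip_force: 1.0
time: 8.43
position: [0.6332, -0.1958, 0.1693]
tool_rot: [0.978, 0.21, -0.001, -0.0]
ft_force: [0.7, 0.2, 0.1]
grip_width: 0.0007
grip_force: 0.0
tcp press [ -8.1 -26.3] 0.16926559208648972 0.42257506756976543
```

View pics/w3.png

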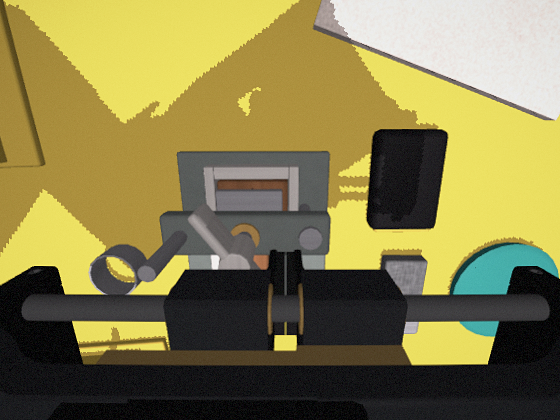

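The free wing now points up-left (tip at (203,215)), so the screw is turning as planned. I'll carry the stroke on to −210°.

```bash
python3 -m crank '[[-0.62,-0.24,0,0,0,0,1],[-0.58,-0.44,0,0,0,0,1],[-0.44,-0.58,0,0,0,0,1],[-0.28,-0.68,0,0,0,0,1],[-0.1,-0.72,0,0,0,0,1]]'; python3 -m crank '[[0.1,-0.72,0,0,0,0,1],[0.28,-0.68,0,0,0,0,1],[0,0,0,0,0,0,1],[0,0,0,0,0,0,1]]'
python3 plan.py | tail -1;  python3 -m crank '[[-0.3,0.6,0,0,0,0,1],[0,0,-3,0,0,0,1],[0,0,-4,0,0,0,1],[0,0,-5,0,0,0,1],[0,0,0,0,0,0,1]]';  python3 plan.py | tail -1
```

```text
time: 9.1
position: [0.6048, -0.1795, 0.1694]
tool_rot: [0.978, 0.21, 0.0, 0.001]
ft_force: [0.7, -2.3, 0.6]
grip_width: 0.0003
grip_force: 0.9
time: 9.6
position: [0.6025, -0.1646, 0.1691]
tool_rot: [0.978, 0.21, -0.0, -0.0]
ft_force: [0.1, 0.7, 0.4]
grip_width: 0.0006
grip_force: 0.0
tcp press [-23.4  14.8] 0.16908771639722953 0.4230378822726999
time: 10.22
position: [0.6046, -0.1734, 0.2942]
tool_rot: [0.978, 0.21, 0.004, 0.003]
ft_force: [0.4, -0.6, -0.6]
grip_width: 0.0009
grip_force: 0.0
tcp press [-25.    5.8] 0.2941758222509219 0.4223492063676451
```

```bash
python3 -m crank '[[5.2,-0.12,0,0,0,0,1],[0,0,0,0,0,0,1],[0,0,5,0,0,0,1],[0,0,5,0,0,0,1],[0,0,3,0,0,0,1]]'; python3 -m crank '[[0,0,0,0,0,0,1],[0,0,0,0,0,0,1]]'; python3 plan.py | tail -1; python3 -m crank '[[0,0.66,0,0,0,0,1],[-0.1,0.72,0,0,0,0,1],[-0.28,0.68,0,0,0,0,1],[-0.44,0.58,0,0,0,0,1],[-0.58,0.44,0,0,0,0,1]]';python3 plan.py | tail -1
```

```text
time: 10.85
position: [0.6466, -0.1492, 0.1552]
tool_rot: [0.978, 0.21, -0.003, -0.002]
ft_force: [0.2, -0.3, -0.4]
grip_width: 0.0005
grip_force: 0.0
time: 11.1
position: [0.6496, -0.15, 0.1599]
tool_rot: [0.978, 0.21, 0.0, 0.0]
ft_force: [0.8, -0.1, 0.4]
grip_width: 0.0009
grip_force: 0.0
tcp press [25.6  8.8] 0.1599387034689118 0.4224454034478517
time: 11.72
position: [0.6493, -0.1833, 0.1593]
tool_rot: [0.978, 0.209, 0.001, -0.0]
ft_force: [1.4, 3.1, -1.2]
grip_width: 0.0008
grip_force: 1.3
tcp press [ 11.7 -21.6] 0.15929310008264919 0.4221230940758668
```

```bash
python3 -m crank '[[-0.5,0.45,0,0,0,0,1],[-0.72,0.1,0,0,0,0,1],[-0.72,-0.1,0,0,0,0,1],[-0.68,-0.28,0,0,0,0,1],[-0.58,-0.44,0,0,0,0,1]]'; python3 -m crank '[[-0.2,-0.25,0,0,0,0,1],[0,0,0,0,0,0,1]]';python3 plan.py | tail -1;  python3 -m crank '[[-0.1,-0.15,0,0,0,0,1],[-0.1,-0.15,0,0,0,0,1],[0,0,0,0,0,0,1]]';python3 plan.py | tail -1
```

```text
time: 12.35
position: [0.6181, -0.194, 0.1593]
tool_rot: [0.978, 0.21, -0.0, 0.0]
ft_force: [1.0, -0.9, 0.3]
grip_width: 0.0007
grip_force: 0.4
time: 12.6
position: [0.6154, -0.1921, 0.1592]
tool_rot: [0.978, 0.21, -0.001, -0.0]
ft_force: [-0.5, -0.4, -0.5]
grip_width: 0.0004
grip_force: 0.0
tcp press [-22.8 -15.7] 0.15918509100272155 0.4230469918421984
time: 12.98
position: [0.6129, -0.1904, 0.1592]
tool_rot: [0.978, 0.21, -0.0, -0.0]
ft_force: [0.1, -0.7, -0.2]
grip_width: 0.0007
grip_force: 0.2
tcp press [-24.4 -13.1] 0.1592496308134166 0.42294246565984045
```

```bash
for k in 1; do python3 -m crank '[[-0.07,-0.14,0,0,0,0,1],[-0.06,-0.14,0,0,0,0,1],[0,0,0,0,0,0,1]]'; python3 -m crank '[[-0.05,-0.14,0,0,0,0,1],[-0.05,-0.14,0,0,0,0,1],[0,0,0,0,0,0,1]]'; python3 plan.py | tail -1; done
```

```text
time: 13.35
position: [0.6108, -0.1886, 0.1593]
tool_rot: [0.978, 0.21, 0.0, 0.0]
ft_force: [1.0, -1.8, -0.0]
grip_width: 0.0007
grip_force: 0.6
time: 13.72
position: [0.6084, -0.1863, 0.1593]
tool_rot: [0.978, 0.21, -0.0, -0.0]
ft_force: [-0.3, -1.0, 0.4]
grip_width: 0.0006
grip_force: 0.6
tcp press [-26.8  -7.5] 0.15928339928615326 0.42289608374245113
```

```bash
python3 -m crank '[[-0.03,-0.15,0,0,0,0,1],[-0.03,-0.15,0,0,0,0,1],[0,0,0,0,0,0,1]]'; python3 -m crank '[[-0.01,-0.15,0,0,0,0,1],[0,-0.15,0,0,0,0,1],[0,0,0,0,0,0,1]]'; python3 plan.py | tail -1; python3 - <<'E'
from h import *
cv2.imwrite("pics/w4.png",cams.camera("wrist")[:,:,::-1])
E
```

```text
time: 14.1
position: [0.6069, -0.184, 0.1593]
tool_rot: [0.978, 0.21, 0.0, 0.0]
ft_force: [0.6, -2.3, -0.3]
grip_width: 0.0002
grip_force: 1.0
time: 14.48
position: [0.6062, -0.182, 0.1595]
tool_rot: [0.978, 0.21, 0.001, 0.001]
ft_force: [2.9, -4.3, -1.0]
grip_width: 0.0002
grip_force: 2.0
tcp press [-27.1  -2.7] 0.1595032042299675 0.42287771114029155
```

View pics/w4.png

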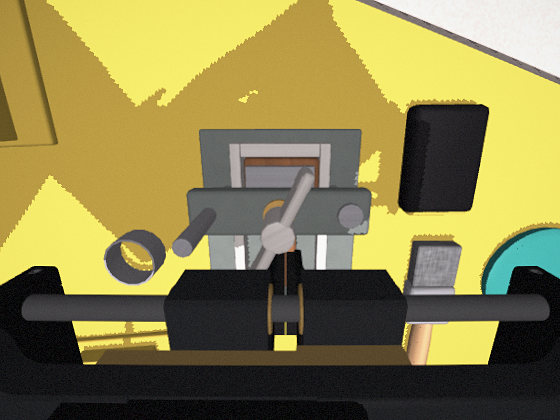

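The far wing's tip is at (305,172) and the hub at (278,237), about 23° past a full turn, so v≈6.7. The force is climbing too. One more small nudge, then I withdraw and check.

```bash
python3 -m crank '[[0.01,-0.1,0,0,0,0,1],[0.01,-0.1,0,0,0,0,1],[0,0,0,0,0,0,1]]'; python3 plan.py | tail -1; python3 -m crank '[[-0.1,0.5,0,0,0,0,1],[-0.2,0.5,0,0,0,0,1],[0,0,-4,0,0,0,1],[0,0,-5,0,0,0,1],[0,0,-5,0,0,0,1]]';python3 -m crank '[[-5,0,0,0,0,0,1],[-4.5,0,0,0,0,0,1],[0,0,0,0,0,0,1],[0,0,0,0,0,0,1]]'; python3 - <<'E'
from h import *
i=cams.camera_info("wrist");im=cams.camera("wrist");np.savez("w5.npz",pose=i["pose"],intrinsics=i["intrinsics"],dist=i["dist"])
cv2.imwrite("pics/w5.png",cv2.resize(im[0:200,180:420,::-1],(720,600),interpolation=2))
E
```

```text
time: 14.9
position: [0.606, -0.1809, 0.1596]
tool_rot: [0.978, 0.21, 0.001, 0.002]
ft_force: [2.6, -5.9, -1.7]
grip_width: 0.0005
grip_force: 2.8
tcp press [-26.9  -1.6] 0.1595545399242913 0.4228586579007975
time: 15.52
position: [0.605, -0.1887, 0.2998]
tool_rot: [0.978, 0.21, -0.001, -0.002]
ft_force: [1.0, -0.3, -0.2]
grip_width: 0.0003
grip_force: 0.0
time: 16.02
position: [0.5195, -0.2283, 0.2992]
tool_rot: [0.978, 0.21, 0.0, -0.001]
ft_force: [0.6, 0.4, 0.3]
grip_width: 0.0006
grip_force: 0.0
```

View pics/w5.png

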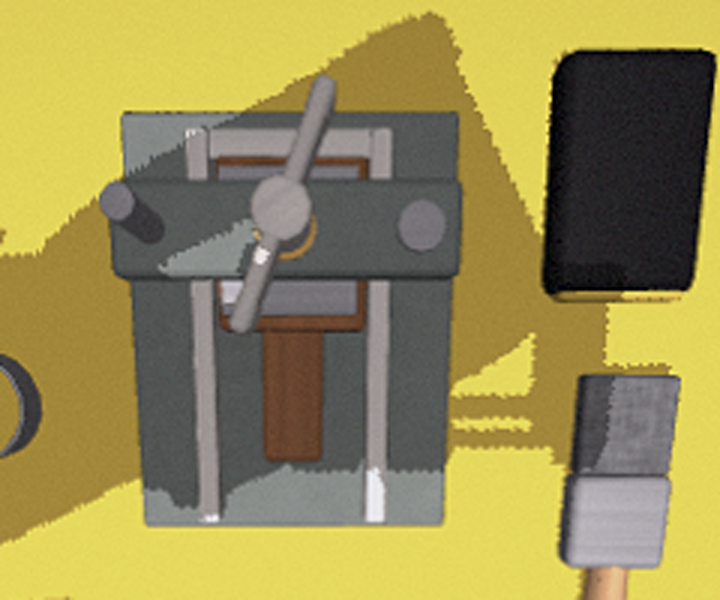

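The wing tips are at (324,80) and (240,328). The foot is down on the mould, and the mould is still at the stop with its handle end at (294,459).

```bash
python3 - <<'E'
from h import *
i=np.load("w5.npz");f=lambda x,y:(180+(x+.5)/3-.5,(y+.5)/3-.5)
p=[.6298,-.1685,.4222];c,s=np.cos(p[2]),np.sin(p[2]);M=np.array([[c,s],[-s,c]])
q={n:M@(ray(i,f(*u),z)[:2]-p[:2])*1e3 for n,u,z in[("A",(324,80),.113),("B",(240,328),.113),("hend",(294,460),.026),("hub",(281,205),.114)]}
print(q);d=q["A"]-q["B"];print("v",2*np.pi-np.arctan2(d[1],d[0]))
E
```

```text
{'A': array([ 32.52150763, -11.80500611]), 'B': array([-32.07413113,  12.87509211]), 'hend': array([-79.57621141,  -0.70827554]), 'hub': array([0.94061344, 0.33539001])}
v 6.648140455314536
```

```bash
python3 -c "
from rig import ticket
print(ticket.hand_in())"
```

```text
the job is handed in; nothing more can be done
None
```

I pushed the mould home against the back stop, wound the thumbscrew down onto it in two fingertip strokes (measured at about 6.65 rad, home being 6.62), and handed the job in at about 16 s with the hand clear; no verdict was shown.

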